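# Tip the carving log into the bench cradle

### The arm

A 6-joint arm with a two-finger parallel gripper is mounted at the origin on the work surface. World frame = base frame: x ahead of the robot, y to its left, z up, the work surface at z = 0. Lengths are in m, angles in degrees, forces in N, time in s.
With the tool pointing down it reaches from about 0.375 to 0.9 m from the base axis. Payload 3.1 kg.
Tool frame: the origin (TCP) lies between the finger pads; the fingertips stand 11 mm ahead of it and the grasp point (between the pads) lies 8 mm behind it; z points along the fingers, y is the line along which they close (so a half turn about z gives the same grasp; the last joint's range is limited). The gripper opens to 87 mm and grips with 3 to 60 N. Pads are 19 mm wide; open, the fingers measure 117 mm over their backs; the gripper's body (75 mm by 190 mm) begins 51 mm behind the grasp point.
Start: joints at [-85.457, 30.224, 82.088, -0, 67.689, -10.227], TCP at [0.159, -0.604, 0.234] pointing down, gripper open.
Joint ranges: [-176.69, 176.69], [-43.24, 126.21], [12.49, 139.97], [-82, 262], [0, 151.66], [-163.58, 163.58]. Speed limits (degrees/s): [159.86, 159.86, 180, 180, 180, 180].

### API

Orientations are given as a 3x3 rotation matrix whose columns are the frame's x, y, z axes.
In Python, from rig import bot, viewer, workorder, models gives the robot as it stands.
- The arm moves only by the shell command python3 -m jog 'ROWS'. ROWS is JSON, a list of rows, each a list of 7 numbers: the opening, from 0 (shut) to 1 (fully open), then the shift along the tool's x, y, z in m, then the turn, a rotation vector about the tool's x, y, z in degrees. In form: [[claw, x, y, z, ax, ay, az], ...]. A call has 1 to 20 rows; each row is the pose to reach, as a shift and turn from the pose commanded when the call began, along the tool's axes at that moment; what a row does not reach only later rows make up. A row lasts 1/8 s, in which the tool goes at most 62.5 mm and 10.7 degrees, less where a joint would pass 70% of its speed; a pose out of reach is approached as far as the arm can. A call with a gripper value outside its range is refused whole. The fingers move at their own pace and stop on an object; the grip force is fixed at half the most. Time passes only in rows, so rows that repeat a pose let the fingers close. It gives the time, the measured TCP pose, the force, the opening and the grip force at its end, in the units of the state.
- bot.read_state(): the state, without advancing time (a new reading comes with each control period).
- viewer.capture(name): name is "scene" or "top" or "wrist"; returns (picture, depth): 384x512x3 uint8, blue, green, red; 384x512 float32, m along the optical axis (not along the pixel's ray), 0 where there is no reading.
- viewer.camera_info(name): a dict with "fx", "fy", "cx", "cy" (pixels), "world_to_cam" (4x4, takes a point from world to camera coordinates). Camera axes: x right, y down, z forward; pixel columns grow to the right and rows downward; lengths in m; the calibration is good to about 2 mm. A picture is of the moment at which its call begins: read the wrist's pose just before it. camera_info takes no time and is no camera call; for the wrist camera it gives the pose at the moment of the call.
- workorder.hand_in(): hands the job in; it is judged then, once.
Trained networks look in the newest picture that a camera, given by its name, has taken for a name from the list of things; names that differ only in an ending like _2 or _b are one class to them, and where a whole thing is asked for, a point or a joint stands for the part that bears it (a point fixed in the world has none). Each returns a list of dicts, best first, with "p" (0 to 1); they miss things now and then, are a little off and sometimes report something else, mostly with a low value. They report only what shows in the picture. A call takes as long as a camera call. They do not tell look-alikes from the thing itself.
- models.outline_of(camera, thing): "mask" (384x512 bool, what is visible of it).
- models.tip_of(camera, thing): "xyz" ([x, y, z] in m, in world coordinates, good to about 4 mm: a listed point, or the origin of a listed thing).
The state is a dict: "time_s": time; "joint_positions": joint angles; "qvel": joint speeds; "tau": joint torques, N m; "position": TCP position; "tcp_rot": TCP orientation; "force": force on the tool from outside, world axes, zero at the start; "moment": the same for the moment, N m; "opening": opening from 0.0 (shut) to 1.0 (fully open); "grasp_force": force on a finger pad.
Only numpy, scipy, OpenCV 4.12 (cv2) and the standard library are available. Lean on these libraries where they do the work, as an engineer would, in place of code of your own. Each camera call takes 0.05 s, during which the arm holds its last target. There are 200 camera calls.

### The job

Lay the thick round log on its side in the V-shaped carving cradle: it is too thick to grip, so slide it standing along the bench to the cradle's open end, tip it over into the V and push it along until its end butts against the cradle's end stop. Do not let the log fall over on the open bench, and leave all the other things standing or lying where they are.

Things in the scene. Friction and masses are not known exactly. Their poses are not given: they have to be found in the camera images.
- log: Round log, dark bark with pale sawn ends, 92 mm diameter, 120 mm long, about 0.4 kg, loose, standing on one end; wider than a gripper opens. Origin: centre of the end it stands on at the start; its z axis runs along the log. On the bench (friction about 0.6) it slides upright if pushed lower than about 60 mm up; pushed near its top with its foot held, it tips.
- log_mid (a point): Middle of the log, on its axis, 60 mm from either end.
- cradle: Wooden V cradle, fixed: two rails 185 mm long, 31 mm high, inner faces at 45 degrees, 32 mm apart at the bench and 94 mm at the top; 128 mm wide over the rails, 174 mm over the screw ears. Open at the mouth, bench level between the rails; closed at the other end by a stop board 150 wide, 75 high, 24 mm thick. Origin: centre of the mouth at bench level; y along the V towards the stop, z up.
- cradle_mouth (a point): Where the axis of the standing log is when its foot meets both rail ends, at bench level: 43 mm before the mouth (cradle y = -43 mm), on the V's centre line. The rail ends then hold the foot while the log is tipped. Axes as the cradle's.
- cradle_seat (a point): Where the middle of the log is when it lies in the V and butts against the stop board: cradle y = 125 mm (the stop's face is at y = 185 mm), 49 mm above the bench. Axes as the cradle's.
- mallet: Carver's mallet standing on its dark iron head (76 mm diameter, 90 mm high), wooden handle up, at most 40 mm thick, 213 mm high in all. Origin: centre of its underside. Bystander.
- blank: Square pale wood blank, 60 x 60 x 150 mm, standing on end. Origin: centre of its underside. Bystander.
- billet: Slimmer round piece of pale wood, 66 mm diameter, 95 mm high, standing. Origin: centre of its underside. Bystander.
- brush: Bench brush lying on the bench, 315 mm long, 85 mm wide, about 32 mm high. Origin: underside, where the handle's ferrule joins; x towards the bristles (135 mm), handle to -x (180 mm). Bystander.
- gouge: Gouge lying on the bench, 26 mm thick round handle. Origin: underside at the ferrule; blade 133 mm to +x, handle 115 mm to -x. Bystander.
- plane: Wooden hand plane, 220 x 62 mm, 120 mm high. Origin: centre of its underside, x along its length. Bystander.
- tin: Round wax tin, 83 mm diameter, 48 mm high. Origin: centre of its underside. Bystander.
There are look-alikes about, which are no part of the job. What is shaped like the log but pink is not meant.

How it is judged:
By the outcome, as a careful person would: the job done as asked, in the order asked, and still so for the second after the job is handed in, with the robot touching nothing.
It also fails if it takes over 72 s, if anything falls off the work surface, if the arm or the gripper's body presses on something with over 40 N, if the wrist force passes 120 N, or if a joint passes its speed limit or range.

## Working session

There is one attempt and no reset: what is moved stays moved. The work goes in short steps, Python scripts to look and compute and a shell command to move; the robot and the scene stay as the last step left them, time stands still between calls to the robot, and variables do not carry over. Pictures are saved under pics/ and viewed, at most 10 in all, crops included, and the job is handed in when it is done.

```bash
ls; mkdir -p pics; python3 - <<'E'
from rig import bot, viewer, workorder, models
import cv2, numpy as np
np.set_printoptions(precision=3,suppress=True)
s=bot.read_state();print(s['time_s'],s['position'],s['tcp_rot'],s['force'])
for c in ("scene","top"):
    im,d=viewer.capture(c);cv2.imwrite(f"pics/{c}0.png",im)
    for t in ("log","log_mid","cradle","cradle_mouth","cradle_seat","mallet","blank","billet","brush","gouge","plane","tin"):
        print(c,t,[(round(r['p'],2),np.round(r['xyz'],3).tolist()) for r in models.tip_of(c,t)][:3])
E
```

```text
pics
0.0 [ 0.159 -0.604  0.233] [[ 0.967  0.255 -0.   ]
 [ 0.255 -0.967  0.002]
 [ 0.    -0.002 -1.   ]] [0.103 0.111 0.275]
scene log [(0.9, [0.426, -0.338, 0.0]), (0.66, [0.279, -0.256, -0.001]), (0.61, [0.653, -0.175, -0.001])]
scene log_mid [(0.8, [0.427, -0.335, 0.063]), (0.75, [0.653, -0.177, 0.063]), (0.72, [0.275, -0.257, 0.062])]
scene cradle [(0.68, [0.514, 0.107, -0.002]), (0.31, [0.52, 0.066, 0.005])]
scene cradle_mouth [(0.97, [0.523, 0.066, 0.002]), (0.18, [0.517, 0.102, -0.001])]
scene cradle_seat [(0.73, [0.473, 0.225, 0.043])]
scene mallet [(0.73, [0.736, -0.306, 0.003]), (0.68, [0.783, 0.157, -0.002])]
scene blank [(0.79, [0.595, -0.337, 0.0])]
scene billet [(0.87, [0.518, -0.134, 0.001])]
scene brush [(0.77, [0.784, 0.158, -0.0])]
scene gouge [(0.67, [0.533, -0.51, 0.001])]
scene plane [(0.68, [0.432, 0.502, -0.003]), (0.47, [0.517, -0.133, 0.001])]
scene tin [(0.57, [0.795, -0.104, 0.002])]
top log [(0.93, [0.428, -0.338, 0.0]), (0.64, [0.278, -0.255, 0.0]), (0.57, [0.65, -0.183, 0.004])]
top log_mid [(0.78, [0.65, -0.178, 0.058]), (0.65, [0.426, -0.336, 0.059]), (0.63, [0.276, -0.258, 0.061])]
top cradle [(0.86, [0.508, 0.102, -0.002])]
top cradle_mouth [(0.76, [0.521, 0.064, 0.0])]
top cradle_seat [(0.68, [0.474, 0.222, 0.048])]
top mallet [(0.66, [0.518, -0.133, -0.001]), (0.62, [0.735, -0.304, 0.002])]
top blank [(0.8, [0.597, -0.336, -0.0]), (0.61, [0.733, -0.307, 0.002])]
top billet [(0.56, [0.518, -0.131, 0.001])]
top brush [(0.7, [0.785, 0.158, -0.001])]
top gouge [(0.93, [0.534, -0.51, -0.002])]
top plane [(0.73, [0.428, 0.498, -0.003])]
top tin [(0.88, [0.793, -0.099, -0.0])]
```

View pics/top0.png

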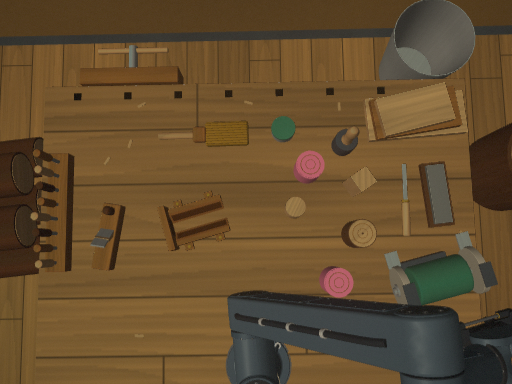

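View pics/scene0.png

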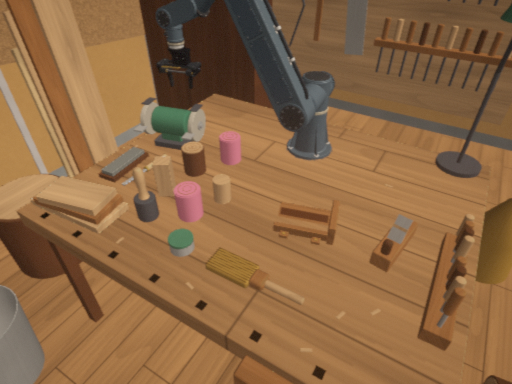

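The target log is the bark-coloured one, at top (360,233) and scene (193,160). The pink look-alikes are at top (338,282) and (310,165), the billet is at (295,207), and the cradle at (195,220) has its mouth facing right. The log has to go round the robot side of the billet. Before moving, I'll check the grinder's clearance.

```bash
cat > h.py <<'E'
from rig import bot, viewer, workorder, models
import cv2, numpy as np
from scipy.spatial.transform import Rotation as R
np.set_printoptions(precision=3,suppress=True)
def cloud(c):
    im,d=viewer.capture(c); K=viewer.camera_info(c); v,u=np.nonzero(d>0); z=d[v,u]
    p=np.c_[(u-K['cx'])/K['fx']*z,(v-K['cy'])/K['fy']*z,z]; W=np.array(K['world_to_cam'])
    return im,(p-W[:3,3])@W[:3,:3], u, v
def pose(head,tilt):
    a,t=np.radians([head,tilt]); d=np.array([np.cos(a),np.sin(a),0]); k=np.array([0,0,1.])
    z=d*np.sin(t)-k*np.cos(t); y=np.cross(d,k)   # y right of heading
    return np.c_[np.cross(y,z),y,z]
def tip(xyz,head,tilt):   # TCP for a fingertip centre
    return np.array(xyz)-0.011*pose(head,tilt)[:,2]
def rel(*ways):  # (tipxyz, head, tilt)
    s=bot.read_state(); R0=np.array(s['tcp_rot']); p0=np.array(s['position'])
    for w in ways:
        r=R.from_matrix(R0.T@pose(w[1],w[2])).as_rotvec(degrees=True)
        print(w,'->',np.round(R0.T@(tip(*w)-p0),4),np.round(r,2))
def find(thing):
    for c in ("scene","top"):
        viewer.capture(c); print(c,thing,[(round(r['p'],2),np.round(r['xyz'],3).tolist()) for r in models.tip_of(c,thing)][:4])
E
python3 - <<'E'
from h import *
for c in("top","scene"):
    im,P,u,v=cloud(c)
    m=(P[:,0]>.2)&(P[:,0]<.62)&(P[:,1]>-.64)&(P[:,1]<-.28)&(P[:,2]<.2)
    i=np.floor((P[m,0]-.2)/.03).astype(int); j=np.floor((P[m,1]+.64)/.03).astype(int)
    G=np.zeros((14,12)); np.maximum.at(G,(i,j),P[m,2]*1000); print(c);print(G.astype(int))
    m=(P[:,2]>.1)&(P[:,2]<.13)&(abs(P[:,0]-.427)<.06)&(abs(P[:,1]+.337)<.06)
    q=P[m];print('logtop',(q.max(0)+q.min(0))/2,q.max(0)-q.min(0))
rel(((.427,-.42,.15),90,20),((.427,-.42,.05),90,20))
E
```

```text
top
[[  5 138 147 156 160 192 192   8  10   6   9   8]
 [161 166 166 172 172 193 193 103   9   8   5 125]
 [171 174 172 173 169 192 193   7   9   9   5 127]
 [173 172 173 170 166 161 173 124   9   8   9 123]
 [167 161 158 153 139 106 136 110   9   6   7   6]
 [139 124  37   9   9   6 108 110   6   6   6   7]
 [  7   8   8   8   9   6   7  12 122 127 126 124]
 [108   7  11  26  35   8   9   8 127 128 129 128]
 [ 49  43   7  27  31   8   9   7 124 124 126 124]
 [ 46  44   6  28  31   8   9   8   9 116 121   9]
 [ 46  43   6  25  32  10   7   9   8   6   7  10]
 [ 45  45  25  23  32   8   8   8   7   8 150   7]
 [ 45  46  27  14  24   7   9   8 153 157 156   8]
 [ 45  49  26  18  28  10   9   7 155 157 157 154]]
logtop [ 0.429 -0.339  0.115] [0.089 0.092 0.028]
scene
[[  0   0   0   0   0 189 189   3   4   3   0   0]
 [  0   0 163 165 165 189 190 115   4   2   2 119]
 [166 167 168 168 167 188 189 106   3   3   3 121]
 [166 166 167 164 164 156 167 160   0   3   2 122]
 [163 161 154 157 143 128 134 122   0   3   3   5]
 [144 125  27  19   4   2 104 106   0   0   3   6]
 [106   2   3   1   3   4   5   2 116 122 123 119]
 [103   2   2   2  25   1   2   2 120 121 124 123]
 [ 39  39   4   0   0   0   3   3   2 123 122 122]
 [ 39  39  18   3  24   0   0   0   2 118 121  84]
 [ 40  39  21   2  29   0   0   0   1   1   2   0]
 [ 40  40  20  11  26   3   2   0   0   0 144   0]
 [ 41  41  22   4   3   2   1   1 149 152 152 139]
 [ 40  41  36   2  16   0   3   2 150 151 151 152]]
logtop [ 0.43  -0.331  0.112] [0.094 0.093 0.024]
((0.427, -0.42, 0.15), 90, 20) -> [ 0.305 -0.106  0.073] [ 13.12  17.03 -74.42]
((0.427, -0.42, 0.05), 90, 20) -> [ 0.305 -0.106  0.173] [ 13.12  17.03 -74.42]
```

```bash
cat >> h.py <<'E'
def lg(cx,cy,z,head,tilt=20,D=.044):  # way for caging the log centred at cx,cy
    a=np.radians(head); return ((cx-D*np.cos(a),cy-D*np.sin(a),z),head,tilt)
E
python3 - <<'E'
from h import *
rel(lg(.428,-.337,.24,50,20,.062),lg(.428,-.337,.15,50,20,.062),lg(.428,-.337,.05,50,20,.062))
E
```

```text
((np.float64(0.38814716819943457), np.float64(-0.38449475547337664), 0.24), 50, 20) -> [ 0.274 -0.152 -0.017] [  6.15  19.36 -34.87]
((np.float64(0.38814716819943457), np.float64(-0.38449475547337664), 0.15), 50, 20) -> [ 0.274 -0.152  0.073] [  6.15  19.36 -34.87]
((np.float64(0.38814716819943457), np.float64(-0.38449475547337664), 0.05), 50, 20) -> [ 0.274 -0.152  0.173] [  6.15  19.36 -34.87]
```

```bash
python3 -m jog '[[0.69,0.055,-0.03,-0.017,1.2,3.9,-7],[0.69,0.11,-0.06,-0.017,2.5,7.7,-14],[0.69,0.165,-0.09,-0.017,3.7,11.6,-21],[0.69,0.22,-0.12,-0.017,4.9,15.5,-28],[0.69,0.274,-0.152,-0.017,6.15,19.36,-34.87],[0.69,0.274,-0.152,0.02,6.15,19.36,-34.87],[0.69,0.274,-0.152,0.06,6.15,19.36,-34.87],[0.69,0.274,-0.152,0.073,6.15,19.36,-34.87]]'; python3 - <<'E'
from h import *
print(bot.read_state()['force'])
find('log')
im,_=viewer.capture('top');im2,_=viewer.capture('scene')
cv2.imwrite('pics/a.png',np.hstack([im[100:380,200:],im2[:280,80:420]]))
rel(lg(.428,-.337,.05,50,20,.062),lg(.428,-.337,.05,50,20,.044))
E
```

```text
time_s: 2.4
position: [0.3852, -0.3862, 0.1588]
tcp_rot: [[0.604, 0.766, 0.218], [0.719, -0.642, 0.265], [0.343, -0.004, -0.939]]
force: [-0.1, 0.4, 0.1]
opening: 0.692
grasp_force: 0.0
[-0.068  0.426  0.112]
scene log [(0.58, [0.653, -0.175, -0.002])]
top log [(0.89, [0.652, -0.18, 0.004]), (0.67, [0.43, -0.338, 0.002])]
((np.float64(0.38814716819943457), np.float64(-0.38449475547337664), 0.05), 50, 20) -> [-0.034 -0.001  0.096] [0.16 0.07 0.03]
((np.float64(0.39971734517379226), np.float64(-0.37070595549723506), 0.05), 50, 20) -> [-0.017 -0.001  0.102] [0.16 0.07 0.03]
```

View pics/a.png

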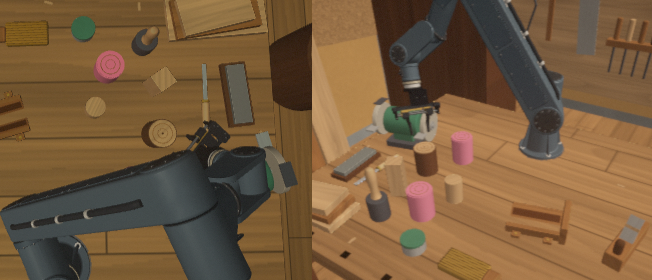

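```bash
python3 -m jog '[[0.69,-0.034,-0.001,0.03,0,0,0],[0.69,-0.034,-0.001,0.06,0,0,0],[0.69,-0.034,-0.001,0.08,0,0,0],[0.69,-0.034,-0.001,0.096,0,0,0],[0.69,-0.034,-0.001,0.096,0,0,0]]'; python3 - <<'E'
from h import *
c=lambda x,y,h,D=.044: lg(x,y,.05,h,20,D)
rel(c(.429,-.338,50,.050),c(.429,-.338,52),c(.430,-.324,55),c(.432,-.31,60),c(.434,-.295,65),c(.436,-.28,70),c(.437,-.265,76),c(.437,-.25,82))
E
```

```text
time_s: 3.32
position: [0.3855, -0.3858, 0.0585]
tcp_rot: [[0.604, 0.766, 0.219], [0.72, -0.642, 0.263], [0.342, -0.001, -0.94]]
force: [0.3, 0.5, 0.6]
opening: 0.692
grasp_force: 0.0
((np.float64(0.39686061951567303), np.float64(-0.37630222215594894), 0.05), 50, 20) -> [0.011 0.003 0.002] [-0.05 -0.03  0.02]
((np.float64(0.401910895085671), np.float64(-0.3726724731586958), 0.05), 52, 20) -> [0.016 0.004 0.004] [ 0.63 -0.03 -1.86]
((np.float64(0.40476263680055397), np.float64(-0.36004268994871563), 0.05), 55, 20) -> [ 0.027 -0.001  0.008] [ 1.66 -0.03 -4.68]
((np.float64(0.41), np.float64(-0.3481051177665153), 0.05), 60, 20) -> [ 0.039 -0.005  0.012] [ 3.37 -0.03 -9.38]
((np.float64(0.4154047964834092), np.float64(-0.33487754262961256), 0.05), 65, 20) -> [ 0.052 -0.009  0.017] [  5.08  -0.03 -14.08]
((np.float64(0.42095111369367055), np.float64(-0.32134647531458), 0.05), 70, 20) -> [ 0.065 -0.013  0.022] [  6.79  -0.03 -18.78]
((np.float64(0.42635543659361463), np.float64(-0.30769301195614385), 0.05), 76, 20) -> [ 0.078 -0.017  0.027] [  8.85  -0.03 -24.41]
((np.float64(0.4308763835577571), np.float64(-0.2935717950246291), 0.05), 82, 20) -> [ 0.091 -0.022  0.031] [ 10.9   -0.04 -30.05]
```

```bash
python3 -m jog '[[0.69,0.008,0.002,0.002,0,0,0],[0.69,0.016,0.004,0.004,0.6,0,-1.9],[0.69,0.022,0.002,0.006,1.1,0,-3.3],[0.69,0.027,-0.001,0.008,1.7,0,-4.7],[0.69,0.033,-0.003,0.01,2.5,0,-7],[0.69,0.039,-0.005,0.012,3.4,0,-9.4],[0.69,0.0455,-0.007,0.0145,4.2,0,-11.7],[0.69,0.052,-0.009,0.017,5.1,0,-14.1],[0.69,0.0585,-0.011,0.0195,6,0,-16.5],[0.69,0.065,-0.013,0.022,6.8,0,-18.8]]'; python3 - <<'E'
from h import *
find('log');
im,P,u,v=cloud('top')
s=bot.read_state();print(s['position'],s['force'])
q=P[(P[:,2]>.11)&(P[:,2]<.135)&(abs(P[:,0]-.435)<.07)&(abs(P[:,1]+.28)<.08)];print(len(q),q.min(0),q.max(0))
E
```

```text
time_s: 4.58
position: [0.4197, -0.3248, 0.0602]
tcp_rot: [[0.319, 0.941, 0.116], [0.884, -0.339, 0.321], [0.342, 0.0, -0.94]]
force: [-1.2, -2.3, 2.1]
opening: 0.692
grasp_force: 1.7
scene log [(0.87, [0.281, -0.257, 0.0]), (0.69, [0.436, -0.285, 0.002]), (0.57, [0.654, -0.178, 0.001])]
top log [(0.65, [0.652, -0.18, 0.004]), (0.61, [0.437, -0.285, -0.0])]
[ 0.419 -0.324  0.06 ] [ 1.576 -0.108  0.909]
358 [ 0.414 -0.348  0.11 ] [ 0.503 -0.238  0.135]
```

The cage is holding: the log is upright and following as planned, now at (0.437, -0.285).

```bash
python3 - <<'E'
from h import *
c=lambda x,y,h,D=.042: lg(x,y,.05,h,20,D)
rel(c(.437,-.265,76),c(.437,-.25,82),c(.437,-.22,90),c(.433,-.19,92),c(.429,-.16,92),c(.423,-.13,92))
E
```

```text
((np.float64(0.42683928038481395), np.float64(-0.30575242050359186), 0.05), 76, 20) -> [0.015 0.001 0.005] [ 2.01 -0.09 -5.63]
((np.float64(0.4311547297596772), np.float64(-0.291591258887146), 0.05), 82, 20) -> [0.029 0.001 0.01 ] [  4.06  -0.09 -11.27]
((np.float64(0.437), np.float64(-0.262), 0.05), 90, 20) -> [ 0.057 -0.003  0.021] [  6.8   -0.09 -18.78]
((np.float64(0.43446577886150506), np.float64(-0.23197441473480201), 0.05), 92, 20) -> [ 0.083 -0.016  0.03 ] [  7.49  -0.09 -20.66]
((np.float64(0.43046577886150506), np.float64(-0.20197441473480204), 0.05), 92, 20) -> [ 0.108 -0.03   0.039] [  7.49  -0.09 -20.66]
((np.float64(0.42446577886150505), np.float64(-0.17197441473480202), 0.05), 92, 20) -> [ 0.133 -0.046  0.048] [  7.49  -0.09 -20.66]
```

```bash
python3 -m jog '[[0.69,0.0075,0,0.0025,1,0,-2.8],[0.69,0.015,0.001,0.005,2,0,-5.6],[0.69,0.022,0.001,0.0075,3,0,-8.5],[0.69,0.029,0.001,0.01,4.1,0,-11.3],[0.69,0.038,-0.0005,0.0137,5,0,-13.8],[0.69,0.0475,-0.002,0.0173,5.9,0,-16.3],[0.69,0.057,-0.003,0.021,6.8,0,-18.8],[0.69,0.0655,-0.007,0.024,7,0,-19.4],[0.69,0.074,-0.0115,0.027,7.2,0,-20],[0.69,0.083,-0.016,0.03,7.5,0,-20.7],[0.69,0.0915,-0.0205,0.033,7.5,0,-20.7],[0.69,0.1,-0.025,0.036,7.5,0,-20.7],[0.69,0.108,-0.03,0.039,7.5,0,-20.7],[0.69,0.1165,-0.035,0.042,7.5,0,-20.7],[0.69,0.125,-0.0405,0.045,7.5,0,-20.7],[0.69,0.133,-0.046,0.048,7.5,0,-20.7]]'; python3 - <<'E'
from h import *
find('log');find('billet')
im,_=viewer.capture('top');im2,_=viewer.capture('scene')
cv2.imwrite('pics/b.png',np.hstack([im[100:380,150:],im2[:280,80:420]]))
c=lambda x,y,h,D=.042: lg(x,y,.05,h,20,D)
rel(c(.412,-.10,93),c(.402,-.07,93),c(.395,-.04,91),c(.393,-.01,90))
E
```

```text
time_s: 6.82
position: [0.4245, -0.1759, 0.0606]
tcp_rot: [[-0.033, 0.999, -0.011], [0.939, 0.035, 0.341], [0.342, 0.001, -0.94]]
force: [0.4, -1.6, -1.5]
opening: 0.69
grasp_force: 0.8
scene log [(0.9, [0.421, -0.133, 0.0]), (0.57, [0.652, -0.172, -0.002]), (0.46, [0.278, -0.255, 0.002])]
top log [(0.76, [0.65, -0.178, 0.002]), (0.47, [0.282, -0.256, -0.003])]
scene billet [(0.65, [0.52, -0.133, -0.002])]
top billet [(0.79, [0.519, -0.132, -0.0])]
((np.float64(0.4141981101622036), np.float64(-0.14194244045969212), 0.05), 93, 20) -> [ 0.029 -0.009  0.011] [ 0.4   0.02 -0.92]
((np.float64(0.40419811016220364), np.float64(-0.11194244045969211), 0.05), 93, 20) -> [ 0.058 -0.018  0.021] [ 0.4   0.02 -0.92]
((np.float64(0.3957330010703659), np.float64(-0.08199360319656843), 0.05), 91, 20) -> [ 0.086 -0.026  0.032] [-0.28  0.02  0.96]
((np.float64(0.393), np.float64(-0.052000000000000005), 0.05), 90, 20) -> [ 0.115 -0.027  0.042] [-0.62  0.02  1.9 ]
```

View pics/b.png

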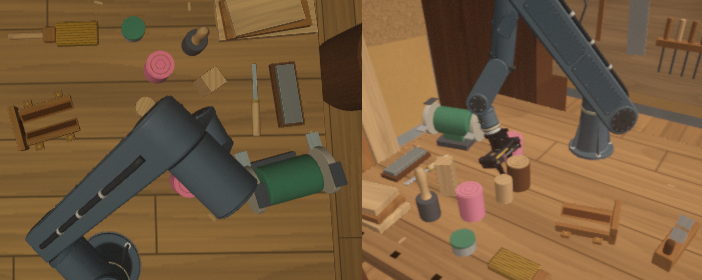

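The log stands upright beside the billet at (520,172) in the right half, and the billet and the pink ones haven't moved.

```bash
python3 -m jog '[[0.69,0.01,-0.003,0.0037,0.1,0,-0.3],[0.69,0.0195,-0.006,0.0073,0.3,0,-0.6],[0.69,0.029,-0.009,0.011,0.4,0,-0.9],[0.69,0.0387,-0.012,0.0143,0.4,0,-0.9],[0.69,0.0483,-0.015,0.0177,0.4,0,-0.9],[0.69,0.058,-0.018,0.021,0.4,0,-0.9],[0.69,0.0673,-0.0207,0.0247,0.2,0,-0.3],[0.69,0.0767,-0.0233,0.0283,0,0,0.3],[0.69,0.086,-0.026,0.032,-0.3,0,1],[0.69,0.0957,-0.0263,0.0353,-0.4,0,1.3],[0.69,0.1053,-0.0267,0.0387,-0.5,0,1.6],[0.69,0.115,-0.027,0.042,-0.6,0,1.9]]'; python3 - <<'E'
from h import *
find('log');find('cradle_mouth')
s=bot.read_state(); Rm=np.array(s['tcp_rot'])
print('back 60mm & up 100:',Rm.T@[0,-.05,0],Rm.T@[0,-.05,.12])
E
```

```text
time_s: 8.82
position: [0.3931, -0.0544, 0.0603]
tcp_rot: [[0.0, 1.0, -0.001], [0.94, 0.0, 0.342], [0.342, -0.001, -0.94]]
force: [-0.4, -1.0, -0.2]
opening: 0.688
grasp_force: 1.1
scene log [(0.96, [0.653, -0.176, -0.002]), (0.93, [0.393, -0.011, -0.001]), (0.69, [0.278, -0.256, 0.001])]
top log [(0.79, [0.651, -0.179, 0.002]), (0.58, [0.519, -0.132, 0.002]), (0.57, [0.784, 0.158, -0.002])]
scene cradle_mouth [(0.68, [0.52, 0.065, 0.002])]
top cradle_mouth [(0.82, [0.522, 0.06, -0.001]), (0.34, [0.519, -0.128, 0.001])]
back 60mm & up 100: [-0.047 -0.    -0.017] [-0.006 -0.    -0.13 ]
```

```bash
python3 - <<'E'
from h import *
c=lambda x,y,h,D: lg(x,y,.05,h,20,D)
rel(c(.393,-.011,90,.065),c(.393,-.011,78,.065),c(.393,-.011,65,.065),c(.393,-.011,65,.036))
E
```

```text
((np.float64(0.393), np.float64(-0.076), 0.05), 90, 20) -> [-0.023 -0.    -0.008] [-0.04  0.    0.  ]
((np.float64(0.37948574009684566), np.float64(-0.07457959404769736), 0.05), 78, 20) -> [-0.022 -0.015 -0.008] [-4.14  0.01 11.28]
((np.float64(0.36552981298685455), np.float64(-0.06991000615738224), 0.05), 65, 20) -> [-0.017 -0.029 -0.006] [-8.59  0.01 23.49]
((np.float64(0.3777857425773348), np.float64(-0.0436270803333194), 0.05), 65, 20) -> [ 0.008 -0.017  0.003] [-8.59  0.01 23.49]
```

```bash
python3 -m jog '[[0.69,-0.012,0,-0.004,0,0,0],[0.69,-0.023,0,-0.008,0,0,0],[0.92,-0.023,-0.005,-0.008,-1.4,0,3.8],[0.92,-0.022,-0.015,-0.008,-4.1,0,11.3],[0.92,-0.02,-0.022,-0.007,-6.3,0,17.3],[0.92,-0.017,-0.029,-0.006,-8.6,0,23.5],[0.92,-0.017,-0.029,-0.006,-8.6,0,23.5],[0.92,-0.005,-0.023,-0.002,-8.6,0,23.5],[0.92,0.008,-0.017,0.003,-8.6,0,23.5],[0.92,0.008,-0.017,0.003,-8.6,0,23.5]]'; python3 - <<'E'
from h import *
find('log')
c=lambda x,y,h,D=.033: lg(x,y,.05,h,20,D)
rel(c(.393,-.011,65,.036),c(.398,-.009,64),c(.42,.001,62),c(.447,.012,58),c(.474,.024,55),c(.501,.036,52),c(.529,.046,50))
E
```

```text
time_s: 10.48
position: [0.3766, -0.0464, 0.0603]
tcp_rot: [[0.395, 0.907, 0.144], [0.853, -0.42, 0.31], [0.342, 0.001, -0.94]]
force: [-0.3, 0.3, -0.5]
opening: 0.923
grasp_force: 0.0
scene log [(0.84, [0.654, -0.176, -0.002]), (0.83, [0.276, -0.259, 0.002]), (0.75, [0.391, -0.009, -0.0])]
top log [(0.84, [0.652, -0.176, 0.006]), (0.55, [0.511, 0.103, -0.004]), (0.47, [0.395, -0.01, 0.001])]
((np.float64(0.3777857425773348), np.float64(-0.0436270803333194), 0.05), 65, 20) -> [ 0.    -0.001 -0.   ] [0.07 0.05 0.01]
((np.float64(0.3835337521559605), np.float64(-0.038660203527872514), 0.05), 64, 20) -> [0.007 0.003 0.002] [-0.27  0.05  0.95]
((np.float64(0.4045074384280656), np.float64(-0.028137270564344587), 0.05), 62, 20) -> [0.024 0.017 0.009] [-0.95  0.05  2.83]
((np.float64(0.42951266428030427), np.float64(-0.015985587173162057), 0.05), 58, 20) -> [0.044 0.034 0.016] [-2.32  0.04  6.59]
((np.float64(0.45507197760041546), np.float64(-0.0030320174615367304), 0.05), 55, 20) -> [0.066 0.052 0.024] [-3.34  0.04  9.41]
((np.float64(0.48068317131425325), np.float64(0.00999564513097817), 0.05), 52, 20) -> [0.087 0.069 0.032] [-4.37  0.04 12.23]
((np.float64(0.5077880088803443), np.float64(0.020720533377073722), 0.05), 50, 20) -> [0.107 0.089 0.039] [-5.05  0.04 14.11]
```

```bash
python3 -m jog '[[0.92,0.004,0.002,0.001,-0.1,0,0.5],[0.92,0.007,0.003,0.002,-0.3,0,1],[0.92,0.0155,0.01,0.0055,-0.6,0,1.9],[0.92,0.024,0.017,0.009,-1,0,2.8],[0.92,0.0307,0.0227,0.0113,-1.4,0,4.1],[0.92,0.0373,0.0283,0.0137,-1.9,0,5.3],[0.92,0.044,0.034,0.016,-2.3,0,6.6]]'; python3 - <<'E'
from h import *
find('log')
c=lambda x,y,h,D=.033: lg(x,y,.05,h,20,D)
rel(c(.447,.012,58),c(.474,.024,55),c(.501,.035,52),c(.529,.043,50))
E
```

```text
time_s: 11.55
position: [0.4267, -0.018, 0.0603]
tcp_rot: [[0.499, 0.848, 0.179], [0.796, -0.53, 0.291], [0.342, -0.002, -0.94]]
force: [-2.3, -0.5, -1.2]
opening: 0.919
grasp_force: 0.9
scene log [(0.74, [0.444, 0.006, 0.0]), (0.63, [0.277, -0.256, -0.002]), (0.6, [0.654, -0.175, -0.002]), (0.46, [0.441, 0.012, 0.063])]
top log [(0.81, [0.651, -0.18, 0.004]), (0.7, [0.522, 0.062, 0.001]), (0.45, [0.274, -0.258, -0.001])]
((np.float64(0.42951266428030427), np.float64(-0.015985587173162057), 0.05), 58, 20) -> [-0.     0.001 -0.   ] [-0.03  0.03  0.01]
((np.float64(0.45507197760041546), np.float64(-0.0030320174615367304), 0.05), 55, 20) -> [0.023 0.015 0.008] [-1.05  0.03  2.83]
((np.float64(0.48068317131425325), np.float64(0.008995645130978176), 0.05), 52, 20) -> [0.045 0.03  0.016] [-2.08  0.03  5.65]
((np.float64(0.5077880088803443), np.float64(0.01772053337707372), 0.05), 50, 20) -> [0.066 0.049 0.024] [-2.76  0.03  7.53]
```

```bash
python3 -m jog '[[0.92,0.0077,0.005,0.0027,-0.3,0,0.9],[0.92,0.0153,0.01,0.0053,-0.7,0,1.9],[0.92,0.023,0.015,0.008,-1,0,2.8],[0.92,0.0303,0.02,0.0107,-1.4,0,3.8],[0.92,0.0377,0.025,0.0133,-1.7,0,4.7],[0.92,0.045,0.03,0.016,-2.1,0,5.6],[0.92,0.052,0.0363,0.0187,-2.3,0,6.3],[0.92,0.059,0.0427,0.0213,-2.6,0,6.9],[0.92,0.066,0.049,0.024,-2.8,0,7.5]]'; python3 - <<'E'
from h import *
find('log');find('log_mid')
im,_=viewer.capture('top');im2,_=viewer.capture('scene')
cv2.imwrite('pics/c.png',np.hstack([im[100:380,100:420],im2[100:380,130:430]]))
rel(lg(.526,.04,.05,50,20,.065))
E
```

```text
time_s: 12.88
position: [0.5048, 0.0152, 0.0601]
tcp_rot: [[0.605, 0.766, 0.218], [0.72, -0.643, 0.262], [0.341, -0.002, -0.94]]
force: [-2.9, -0.1, 2.9]
opening: 0.919
grasp_force: 1.5
scene log [(0.68, [0.278, -0.254, 0.001]), (0.64, [0.524, 0.039, -0.001]), (0.63, [0.654, -0.174, -0.001]), (0.43, [0.787, 0.16, -0.001])]
top log [(0.78, [0.276, -0.256, -0.004]), (0.74, [0.528, 0.038, 0.002]), (0.71, [0.654, -0.178, 0.001]), (0.61, [0.517, -0.131, -0.002])]
scene log_mid [(0.97, [0.526, 0.04, 0.065]), (0.89, [0.279, -0.259, 0.06]), (0.61, [0.655, -0.178, 0.061])]
top log_mid [(0.93, [0.278, -0.258, 0.06]), (0.32, [0.475, 0.228, 0.046])]
((np.float64(0.484218805370375), np.float64(-0.009792888802733574), 0.05), 50, 20) -> [-0.034 -0.001 -0.013] [ 0.02  0.03 -0.01]
```

View pics/c.png

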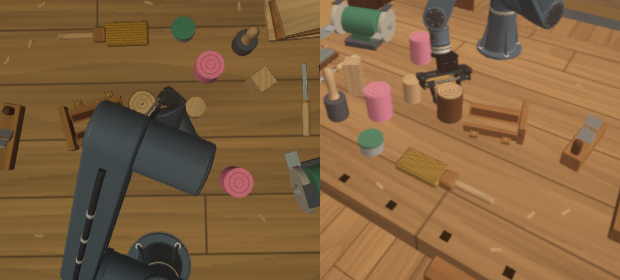

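The log is upright just before the mouth, at (142,103) left and (450,100) right. Next I swing the tool behind it onto the V's heading of 107°.

```bash
python3 - <<'E'
from h import *
rel(lg(.526,.04,.085,50,20,.068),lg(.526,.04,.085,79,20,.068),lg(.526,.04,.085,107,20,.068),lg(.526,.04,.05,107,20,.06),lg(.526,.04,.05,107,20,.044))
E
```

```text
((np.float64(0.48229044254131537), np.float64(-0.012091022132090505), 0.085), 50, 20) -> [-0.025 -0.001 -0.046] [ 0.02  0.03 -0.01]
((np.float64(0.5130249883143949), np.float64(-0.026750648474441148), 0.085), 79, 20) -> [-0.017  0.034 -0.043] [  9.93   0.04 -27.27]
((np.float64(0.5458812759211461), np.float64(-0.025028723405486418), 0.085), 107, 20) -> [ 0.006  0.059 -0.035] [ 19.5    0.04 -53.58]
((np.float64(0.5435423022833642), np.float64(-0.01737828535778213), 0.05), 107, 20) -> [-0.002  0.053 -0.001] [ 19.5    0.04 -53.58]
((np.float64(0.5388643550078004), np.float64(-0.0020774092623735627), 0.05), 107, 20) -> [0.006 0.039 0.002] [ 19.5    0.04 -53.58]
```

```bash
python3 -m jog '[[0.92,-0.017,0,-0.007,0,0,0],[0.92,-0.034,-0.001,-0.013,0,0,0],[0.92,-0.025,-0.001,-0.046,0,0,0],[0.69,-0.025,0.01,-0.046,3.3,0,-9.1],[0.69,-0.022,0.023,-0.045,6.6,0,-18.2],[0.69,-0.017,0.034,-0.043,9.9,0,-27.3],[0.69,-0.01,0.044,-0.041,13.1,0,-36],[0.69,-0.002,0.052,-0.038,16.3,0,-44.8],[0.69,0.006,0.059,-0.035,19.5,0,-53.6],[0.69,0.006,0.059,-0.035,19.5,0,-53.6],[0.69,0.002,0.056,-0.018,19.5,0,-53.6],[0.69,-0.002,0.053,-0.001,19.5,0,-53.6],[0.69,-0.002,0.053,-0.001,19.5,0,-53.6]]'; python3 - <<'E'
from h import *
find('log');find('billet')
rel(lg(.526,.04,.05,107,20,.044),lg(.5215,.064,.05,107,20,.042),lg(.5205,.068,.05,107,20,.042))
E
```

```text
time_s: 15.0
position: [0.5424, -0.0199, 0.0586]
tcp_rot: [[-0.273, 0.956, -0.105], [0.898, 0.292, 0.329], [0.345, -0.005, -0.939]]
force: [0.2, 0.3, 1.1]
opening: 0.686
grasp_force: 0.0
scene log [(0.75, [0.653, -0.176, -0.0]), (0.58, [0.528, 0.038, 0.0])]
top log [(0.98, [0.276, -0.255, -0.004]), (0.8, [0.65, -0.182, 0.002])]
scene billet [(0.43, [0.518, -0.135, 0.002])]
top billet []
((np.float64(0.5388643550078004), np.float64(-0.0020774092623735627), 0.05), 107, 20) -> [ 0.015 -0.001  0.006] [0.02 0.06 0.04]
((np.float64(0.5337796115983549), np.float64(0.023835200249552504), 0.05), 107, 20) -> [0.04  0.002 0.015] [0.02 0.06 0.04]
((np.float64(0.5327796115983549), np.float64(0.027835200249552508), 0.05), 107, 20) -> [0.044 0.002 0.016] [0.02 0.06 0.04]
```

```bash
python3 -m jog '[[0.69,0.008,-0.001,0.003,0,0,0],[0.69,0.015,-0.001,0.006,0,0,0],[0.69,0.02,0,0.008,0,0,0],[0.69,0.025,0,0.01,0,0,0],[0.69,0.03,0.001,0.0115,0,0,0],[0.69,0.035,0.002,0.013,0,0,0],[0.69,0.039,0.002,0.0145,0,0,0]]'; python3 - <<'E'
from h import *
print(bot.read_state()['force']);find('log')
E
python3 -m jog '[[0.69,0.003,0,0.001,0,0,0],[0.69,0.006,0,0.002,0,0,0]]'; python3 - <<'E'
from h import *
print(bot.read_state()['force']);find('log');find('log_mid')
E
```

```text
time_s: 16.27
position: [0.5344, 0.0199, 0.0601]
tcp_rot: [[-0.276, 0.956, -0.101], [0.899, 0.293, 0.326], [0.342, -0.0, -0.94]]
force: [0.3, -3.1, -0.1]
opening: 0.691
grasp_force: 1.5
[ 0.256 -3.138 -0.124]
scene log [(0.93, [0.656, -0.175, 0.0]), (0.84, [0.52, 0.061, -0.003]), (0.37, [0.278, -0.256, -0.0]), (0.19, [0.474, 0.225, 0.045])]
top log [(0.97, [0.279, -0.253, -0.002]), (0.75, [0.653, -0.18, 0.006]), (0.53, [0.525, 0.061, 0.004])]
time_s: 16.73
position: [0.5345, 0.0229, 0.0608]
tcp_rot: [[-0.279, 0.956, -0.097], [0.9, 0.295, 0.321], [0.335, 0.003, -0.942]]
force: [1.3, -12.9, 7.5]
opening: 0.694
grasp_force: 5.9
[  1.251 -12.873   7.458]
scene log [(0.85, [0.652, -0.177, 0.001]), (0.57, [0.519, 0.062, 0.001]), (0.51, [0.277, -0.256, -0.003])]
top log [(0.76, [0.276, -0.253, -0.003]), (0.64, [0.652, -0.178, 0.004]), (0.53, [0.52, 0.06, 0.003]), (0.17, [0.739, -0.306, -0.0])]
scene log_mid [(0.9, [0.52, 0.067, 0.064]), (0.84, [0.652, -0.179, 0.063]), (0.44, [0.277, -0.258, 0.061]), (0.34, [0.52, 0.065, 0.0])]
top log_mid [(0.84, [0.653, -0.179, 0.059]), (0.81, [0.273, -0.254, 0.06]), (0.44, [0.52, 0.062, -0.0])]
```

The log's foot is against both rail ends (13 N). Now I back off, rise and tip it.

```bash
python3 - <<'E'
from h import *
c=lambda z,D:lg(.5205,.063,z,106.7,20,D)
rel(c(.05,.07),c(.1,.07),c(.1,.045),c(.1,0.),c(.1,-.03))
E
```

```text
((np.float64(0.5406152363894798), np.float64(-0.004047574639172047), 0.05), 106.7, 20) -> [-0.03  -0.002 -0.01 ] [0.   0.36 0.43]
((np.float64(0.5406152363894798), np.float64(-0.004047574639172047), 0.1), 106.7, 20) -> [-0.013 -0.002 -0.057] [0.   0.36 0.43]
((np.float64(0.533431223393237), np.float64(0.01989798773196083), 0.1), 106.7, 20) -> [ 0.011 -0.002 -0.049] [0.   0.36 0.43]
((np.float64(0.5205), np.float64(0.063), 0.1), 106.7, 20) -> [ 0.053 -0.002 -0.033] [0.   0.36 0.43]
((np.float64(0.5118791844045086), np.float64(0.09173467484535945), 0.1), 106.7, 20) -> [ 0.081 -0.001 -0.023] [0.   0.36 0.43]
```

```bash
python3 -m jog '[[0.69,-0.015,-0.001,-0.005,0,0.2,0.2],[0.69,-0.03,-0.002,-0.01,0,0.4,0.4],[0.69,-0.021,-0.002,-0.035,0,0.4,0.4],[0.69,-0.013,-0.002,-0.057,0,0.4,0.4],[0.69,0.0,-0.002,-0.053,0,0.4,0.4],[0.69,0.011,-0.002,-0.049,0,0.4,0.4],[0.69,0.0155,-0.002,-0.0473,0,0.4,0.4],[0.69,0.02,-0.002,-0.0456,0,0.4,0.4],[0.69,0.0248,-0.002,-0.0438,0,0.4,0.4],[0.69,0.0295,-0.002,-0.042,0,0.4,0.4],[0.69,0.034,-0.002,-0.0403,0,0.4,0.4]]'; python3 - <<'E'
from h import *
print(bot.read_state()['force'])
im2,_=viewer.capture('scene');im,_=viewer.capture('top')
cv2.imwrite('pics/d.png',np.hstack([cv2.resize(im2[130:280,200:400],None,fx=2,fy=2),cv2.resize(im[130:280,130:320],None,fx=2,fy=2)]))
for t in('log','log_mid'):
    print(t,[(round(r['p'],2),np.round(r['xyz'],3).tolist()) for r in models.tip_of('scene',t)])
c=lambda z,D:lg(.5205,.063,z,106.7,20,D)
rel(c(.1,.0),c(.1,-.03))
E
```

```text
time_s: 18.5
position: [0.5256, 0.0426, 0.11]
tcp_rot: [[-0.268, 0.958, -0.102], [0.898, 0.287, 0.333], [0.348, -0.002, -0.937]]
force: [1.5, -3.5, 5.0]
opening: 0.691
grasp_force: 3.2
[ 1.529 -3.472  4.988]
log [(0.65, [0.278, -0.257, 0.001]), (0.61, [0.52, 0.064, 0.01]), (0.59, [0.655, -0.175, -0.004])]
log_mid [(0.87, [0.652, -0.182, 0.061]), (0.86, [0.278, -0.258, 0.056]), (0.7, [0.513, 0.077, 0.075])]
((np.float64(0.5205), np.float64(0.063), 0.1), 106.7, 20) -> [0.016 0.001 0.005] [-0.16 -0.4  -0.08]
((np.float64(0.5118791844045086), np.float64(0.09173467484535945), 0.1), 106.7, 20) -> [0.044 0.001 0.016] [-0.16 -0.4  -0.08]
```

View pics/d.png

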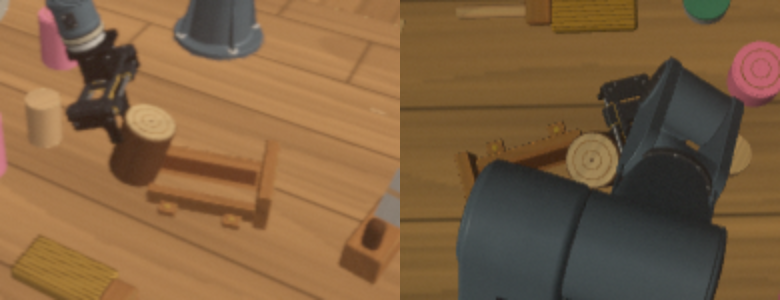

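The log (145,140 in the left half) is leaning about 15° toward the V, with its foot held. I'll keep pushing it over.

```bash
python3 -m jog '[[0.69,0.0055,0,0.0015,0,0,0],[0.69,0.011,0,0.003,0,0,0],[0.69,0.016,0,0.005,0,0,0],[0.69,0.021,0,0.007,0,0,0],[0.69,0.026,0,0.009,0,0,0],[0.69,0.031,0,0.011,0,0,0],[0.69,0.036,0,0.013,0,0,0],[0.69,0.041,0,0.0145,0,0,0],[0.69,0.046,0,0.016,0,0,0],[0.69,0.046,0,0.016,0,0,0],[0.69,0.046,0,0.016,0,0,0]]'; python3 - <<'E'
from h import *
print(bot.read_state()['force'])
im2,_=viewer.capture('scene');im,_=viewer.capture('top')
cv2.imwrite('pics/e.png',np.hstack([cv2.resize(im2[130:280,200:400],None,fx=2,fy=2),cv2.resize(im[130:280,130:320],None,fx=2,fy=2)]))
for t in('log','log_mid'):
    print(t,[(round(r['p'],2),np.round(r['xyz'],3).tolist()) for r in models.tip_of('scene',t)])
E
```

```text
time_s: 20.08
position: [0.5112, 0.0905, 0.112]
tcp_rot: [[-0.267, 0.958, -0.103], [0.897, 0.286, 0.336], [0.351, -0.002, -0.936]]
force: [0.3, 0.1, 12.1]
opening: 0.687
grasp_force: 5.3
[ 0.343  0.081 12.064]
log [(0.96, [0.652, -0.174, -0.0]), (0.88, [0.279, -0.257, -0.002]), (0.75, [0.515, 0.074, 0.03])]
log_mid [(0.83, [0.275, -0.258, 0.059]), (0.79, [0.503, 0.116, 0.076]), (0.68, [0.656, -0.182, 0.062])]
```

View pics/e.png

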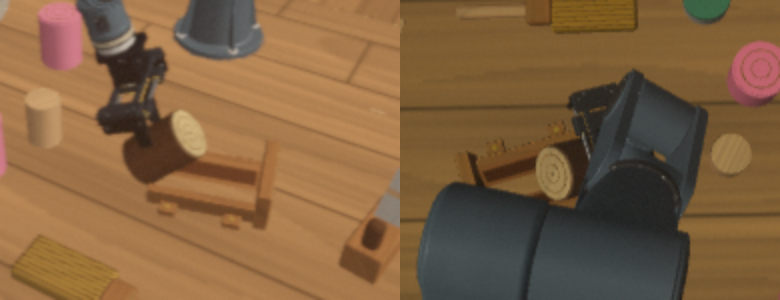

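The log is about 45° over, and the fingers are pressing down on its back (12 N). I'll raise the tool while continuing forward.

```bash
python3 -m jog '[[0.69,0.006,0,-0.003,0,0,0],[0.69,0.012,0,-0.006,0,0,0],[0.69,0.018,0,-0.009,0,0,0],[0.69,0.024,0,-0.01,0,0,0],[0.69,0.03,0,-0.0105,0,0,0],[0.69,0.036,0,-0.0105,0,0,0],[0.69,0.042,0,-0.0095,0,0,0],[0.69,0.042,0,-0.0095,0,0,0]]'; python3 - <<'E'
from h import *
im2,_=viewer.capture('scene')
cv2.imwrite('pics/f.png',cv2.resize(im2[130:280,200:400],None,fx=2,fy=2))
for t in('log','log_mid'):
    print(t,[(round(r['p'],2),np.round(r['xyz'],3).tolist()) for r in models.tip_of('scene',t)])
E
```

```text
time_s: 21.28
position: [0.5009, 0.1241, 0.1344]
tcp_rot: [[-0.269, 0.958, -0.103], [0.898, 0.288, 0.333], [0.348, -0.003, -0.937]]
force: [-0.3, 0.1, -0.1]
opening: 0.691
grasp_force: 0.0
log [(0.87, [0.655, -0.175, 0.0]), (0.86, [0.511, 0.093, 0.046]), (0.79, [0.278, -0.256, 0.001])]
log_mid [(0.88, [0.274, -0.258, 0.058]), (0.84, [0.653, -0.18, 0.062]), (0.73, [0.496, 0.156, 0.053])]
```

View pics/f.png

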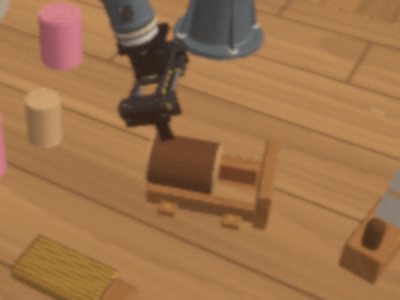

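The log now lies in the V, its near end at the mouth (150,165). Now I move behind that end face and push it to the stop.

```bash
python3 - <<'E'
from h import *
c=lambda z,y:lg(.509,.105,z,106.7,20,-y)
rel(c(.15,.01),c(.15,-.055),c(.047,-.055),c(.047,-.022))
E
```

```text
((np.float64(0.5061263948015029), np.float64(0.11457822494845314), 0.15), 106.7, 20) -> [-0.004  0.002 -0.029] [-0.13 -0.36 -0.08]
((np.float64(0.5248048285917342), np.float64(0.052319762783507674), 0.15), 106.7, 20) -> [-0.065  0.002 -0.052] [-0.13 -0.36 -0.08]
((np.float64(0.5248048285917342), np.float64(0.052319762783507674), 0.047), 106.7, 20) -> [-0.101  0.002  0.045] [-0.13 -0.36 -0.08]
((np.float64(0.5153219314366937), np.float64(0.08392790511340306), 0.047), 106.7, 20) -> [-0.07   0.002  0.056] [-0.13 -0.36 -0.08]
```

```bash
python3 -m jog '[[0.46,-0.004,0.002,-0.029,0,-0.3,0],[0.46,-0.034,0.002,-0.04,0,-0.3,0],[0.46,-0.065,0.002,-0.052,0,-0.3,0],[0.46,-0.065,0.002,-0.052,0,-0.3,0],[0.46,-0.083,0.002,-0.004,0,-0.3,0],[0.46,-0.101,0.002,0.045,0,-0.3,0],[0.46,-0.101,0.002,0.045,0,-0.3,0],[0.46,-0.085,0.002,0.051,0,-0.3,0],[0.46,-0.07,0.002,0.056,0,-0.3,0]]'; python3 - <<'E'
from h import *
c=lambda z,y:lg(.509,.105,z,106.7,20,-y)
rel(c(.047,-.022),c(.047,.03),c(.047,.05),c(.047,.056),c(.047,.062))
E
```

```text
time_s: 22.55
position: [0.5168, 0.0813, 0.0597]
tcp_rot: [[-0.27, 0.958, -0.098], [0.9, 0.287, 0.328], [0.342, 0.0, -0.94]]
force: [0.6, 0.6, 0.5]
opening: 0.458
grasp_force: 0.0
((np.float64(0.5153219314366937), np.float64(0.08392790511340306), 0.047), 106.7, 20) -> [-0.002 -0.001  0.002] [ 0.03 -0.01 -0.01]
((np.float64(0.5003791844045087), np.float64(0.13373467484535945), 0.047), 106.7, 20) -> [ 0.047 -0.001  0.02 ] [ 0.03 -0.01 -0.01]
((np.float64(0.4946319740075144), np.float64(0.15289112474226574), 0.047), 106.7, 20) -> [ 0.066 -0.001  0.027] [ 0.03 -0.01 -0.01]
((np.float64(0.4929078108884161), np.float64(0.15863805971133763), 0.047), 106.7, 20) -> [ 0.072 -0.001  0.029] [ 0.03 -0.01 -0.01]
((np.float64(0.4911836477693179), np.float64(0.1643849946804095), 0.047), 106.7, 20) -> [ 0.077 -0.001  0.031] [ 0.03 -0.01 -0.01]
```

```bash
python3 -m jog '[[0.46,0.008,-0.001,0.005,0,0,0],[0.46,0.016,-0.001,0.008,0,0,0],[0.46,0.024,-0.001,0.011,0,0,0],[0.46,0.032,-0.001,0.0145,0,0,0],[0.46,0.04,-0.001,0.0175,0,0,0],[0.46,0.047,-0.001,0.02,0,0,0],[0.46,0.053,-0.001,0.022,0,0,0],[0.46,0.058,-0.001,0.024,0,0,0],[0.46,0.062,-0.001,0.0255,0,0,0],[0.46,0.066,-0.001,0.027,0,0,0]]'; python3 - <<'E'
from h import *
find('log_mid');find('log')
E
python3 -m jog '[[0.46,0.003,0,0.001,0,0,0],[0.46,0.003,0,0.001,0,0,0]]'
```

```text
time_s: 23.8
position: [0.4947, 0.1481, 0.0548]
tcp_rot: [[-0.268, 0.958, -0.101], [0.9, 0.287, 0.328], [0.343, -0.003, -0.939]]
force: [2.1, -1.6, -0.4]
opening: 0.457
grasp_force: 1.2
scene log_mid [(0.85, [0.277, -0.259, 0.06]), (0.73, [0.656, -0.179, 0.061]), (0.63, [0.476, 0.218, 0.052])]
top log_mid [(0.94, [0.27, -0.259, 0.06]), (0.85, [0.654, -0.178, 0.058]), (0.48, [0.477, 0.219, 0.046])]
scene log [(0.92, [0.492, 0.158, 0.051]), (0.81, [0.278, -0.256, -0.001]), (0.72, [0.654, -0.175, 0.0])]
top log [(0.81, [0.653, -0.18, 0.003]), (0.73, [0.28, -0.257, -0.002]), (0.66, [0.494, 0.16, 0.053])]
time_s: 24.45
position: [0.4935, 0.151, 0.0549]
tcp_rot: [[-0.269, 0.958, -0.102], [0.9, 0.287, 0.328], [0.343, -0.003, -0.939]]
force: [-0.6, -1.3, 0.1]
opening: 0.46
grasp_force: 0.9
```

Almost there. I'll creep forward until the stop pushes back.

```bash
for i in 1 2 3; do python3 -m jog '[[0.46,0.0025,0,0.001,0,0,0],[0.46,0.0025,0,0.001,0,0,0]]' | grep -E 'position|force'; done
```

```text
position: [0.4931, 0.1532, 0.0548]
force: [-0.0, -4.3, 0.5]
grasp_force: 2.0
position: [0.4931, 0.1539, 0.0547]
force: [-1.7, -11.6, 3.3]
grasp_force: 5.8
position: [0.4932, 0.1543, 0.0546]
force: [-2.2, -20.8, 5.3]
grasp_force: 9.8
```

It's butted: 21 N and no further movement. Now to retreat and check.

```bash
python3 -m jog '[[0.46,-0.01,0,-0.004,0,0,0],[0.46,-0.03,0,-0.011,0,0,0],[0.46,-0.05,0,-0.018,0,0,0],[0.46,-0.035,0,-0.065,0,0,0],[0.46,-0.02,0,-0.11,0,0,0],[0.46,-0.01,0,-0.15,0,0,0],[0.46,-0.01,0,-0.15,0,0,0]]'; python3 - <<'E'
from h import *
find('log_mid');find('cradle_seat');print(bot.read_state()['force'])
for t in ("mallet","blank","billet","brush","gouge","plane","tin"): find(t)
im,_=viewer.capture('scene');cv2.imwrite('pics/g.png',im)
E
```

```text
time_s: 26.08
position: [0.512, 0.0992, 0.195]
tcp_rot: [[-0.27, 0.958, -0.093], [0.901, 0.286, 0.327], [0.34, 0.004, -0.94]]
force: [0.8, -0.8, -0.2]
opening: 0.456
grasp_force: 0.0
scene log_mid [(0.84, [0.476, 0.222, 0.054]), (0.75, [0.277, -0.258, 0.06])]
top log_mid [(0.83, [0.656, -0.179, 0.057]), (0.7, [0.272, -0.258, 0.061]), (0.58, [0.474, 0.223, 0.048])]
scene cradle_seat [(0.8, [0.475, 0.226, 0.044])]
top cradle_seat [(0.76, [0.472, 0.224, 0.046])]
[ 0.762 -0.519  1.017]
scene mallet []
top mallet [(0.89, [0.735, -0.308, 0.0])]
scene blank [(0.68, [0.596, -0.339, -0.001]), (0.42, [0.788, 0.157, -0.002])]
top blank [(0.72, [0.594, -0.337, 0.001])]
scene billet [(0.63, [0.516, -0.133, -0.001])]
top billet [(0.67, [0.52, -0.129, -0.001]), (0.54, [0.51, 0.101, -0.003]), (0.18, [0.795, -0.1, 0.005])]
scene brush [(0.89, [0.785, 0.156, -0.003])]
top brush [(0.81, [0.783, 0.156, 0.0]), (0.16, [0.593, -0.338, 0.0])]
scene gouge [(0.67, [0.534, -0.509, 0.004])]
top gouge [(0.95, [0.534, -0.51, -0.002])]
scene plane [(0.76, [0.432, 0.501, 0.002])]
top plane [(0.82, [0.429, 0.499, -0.005]), (0.18, [0.794, -0.097, 0.0])]
scene tin [(0.78, [0.794, -0.103, -0.002])]
top tin [(0.83, [0.794, -0.097, 0.0])]
```

View pics/g.png

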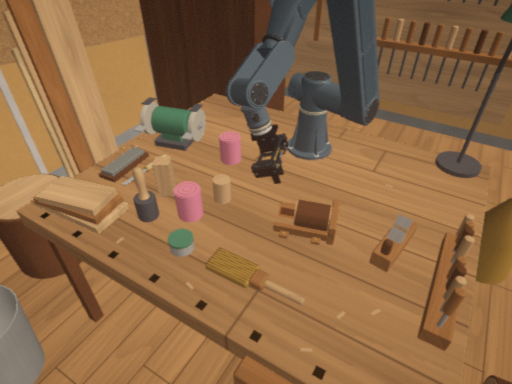

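The log lies in the V against the stop board at (313,215). All the other things are where they were, and the gripper is clear.

```bash
python3 -c "
from rig import workorder; print(workorder.hand_in())"
```

```text
the job is handed in; nothing more can be done
None
```

The log lies on its side in the V cradle with its end against the stop board, the other things are where they were to within the cameras' accuracy, and the job was handed in at about 27 s of the 72 s limit.

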